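Crisscross tightening of a sample chamber lid

TASK

Tighten the four wing bolts on the lid of the round sample chamber clockwise in two passes, each pass in crisscross order: any bolt first, then the one opposite it, then the other two. In the first pass turn each bolt until you feel it grip and then 30 degrees further; in the second pass give each another 30 degrees, and no more, so that the gasket is pressed evenly. Leave the glass window untouched, do not shift the chamber or the things around it, and let go of everything at the end.

Things in the scene. Friction and masses are not known exactly. Their poses are not given: they have to be found in the camera images.
- bolt1_grip (a point): wing head of bolt 1: upright steel bar 44 mm long (this point's x), 10 thick (y), 26 tall; the point is its centre, on the bolt's vertical axis, 29 mm above the lid's top. Clockwise from above tightens. Below it a 12 mm stem, 9 mm tall, and a dark collar 24 mm dia., its top 8 mm above the lid, with a tab reaching 20 mm from the axis, under the bar's +x end at the start.
- bolt1_pin_tip (a point): tip of the 7 mm brass load pin on top of wing 1, 46 mm above the lid at the start. Wing and collar first turn together, freely (0.04 N m), by an unknown 0.05 to 0.75 rad; then the collar grips the lid and stops, the torque climbs within 0.04 rad (a springy wing, 8 N m/rad) to 0.30 N m, then by 0.12 N m per rad; the pin rises 2 mm per rad past the grip point. The bolt stays where left.
- bolt2_grip (a point): wing head of bolt 2: upright steel bar 44 mm long (this point's x), 10 thick (y), 26 tall; the point is its centre, on the bolt's vertical axis, 29 mm above the lid's top. Clockwise from above tightens. Below it a 12 mm stem, 9 mm tall, and a dark collar 24 mm dia., its top 8 mm above the lid, with a tab reaching 20 mm from the axis, under the bar's +x end at the start.
- bolt2_pin_tip (a point): tip of the 7 mm brass load pin on top of wing 2, 46 mm above the lid at the start. Wing and collar first turn together, freely (0.04 N m), by an unknown 0.05 to 0.75 rad; then the collar grips the lid and stops, the torque climbs within 0.04 rad (a springy wing, 8 N m/rad) to 0.30 N m, then by 0.12 N m per rad; the pin rises 2 mm per rad past the grip point. The bolt stays where left.
- bolt3_grip (a point): wing head of bolt 3: upright steel bar 44 mm long (this point's x), 10 thick (y), 26 tall; the point is its centre, on the bolt's vertical axis, 29 mm above the lid's top. Clockwise from above tightens. Below it a 12 mm stem, 9 mm tall, and a dark collar 24 mm dia., its top 8 mm above the lid, with a tab reaching 20 mm from the axis, under the bar's +x end at the start.
- bolt3_pin_tip (a point): tip of the 7 mm brass load pin on top of wing 3, 46 mm above the lid at the start. Wing and collar first turn together, freely (0.04 N m), by an unknown 0.05 to 0.75 rad; then the collar grips the lid and stops, the torque climbs within 0.04 rad (a springy wing, 8 N m/rad) to 0.30 N m, then by 0.12 N m per rad; the pin rises 2 mm per rad past the grip point. The bolt stays where left.
- bolt4_grip (a point): wing head of bolt 4: upright steel bar 44 mm long (this point's x), 10 thick (y), 26 tall; the point is its centre, on the bolt's vertical axis, 29 mm above the lid's top. Clockwise from above tightens. Below it a 12 mm stem, 9 mm tall, and a dark collar 24 mm dia., its top 8 mm above the lid, with a tab reaching 20 mm from the axis, under the bar's +x end at the start.
- bolt4_pin_tip (a point): tip of the 7 mm brass load pin on top of wing 4, 46 mm above the lid at the start. Wing and collar first turn together, freely (0.04 N m), by an unknown 0.05 to 0.75 rad; then the collar grips the lid and stops, the torque climbs within 0.04 rad (a springy wing, 8 N m/rad) to 0.30 N m, then by 0.12 N m per rad; the pin rises 2 mm per rad past the grip point. The bolt stays where left.
- lid_centre (a point): centre of the top of the chamber's round aluminium lid, 176 mm dia., 72 mm above the bench; axes are the chamber's, z up. Bolts 1 to 4 stand 65 mm from it at 45, 135, 225 and 315 deg from x: 1 is opposite 3, 2 opposite 4. The 4 kg chamber stands loose on the bench and shifts if pushed or wrenched hard.
- port_end (a point): centre of the end face of the chamber's side port, a horizontal steel stub 38 mm dia. that points along the chamber's -x, 108 mm from its axis and 28 mm above the bench
- window: round glass window in the middle of the lid, 50 mm dia. with its ring, 4 mm proud of the lid; origin at the centre of its underside
- jar: amber glass jar with a cap, 52 mm dia., 75 mm tall, upright; origin at the centre of its underside; leave alone
- screwdriver: screwdriver 180 mm long lying on the bench; origin under it, x along it towards the tip; leave alone
- notebook: closed notebook 140 x 200 x 14 mm lying flat; origin at the centre of its underside; leave alone
Not all that is in view belongs to the job. What is meant by the part that bears bolt1_grip is not pink, and is the larger of those in its own colour.

How it is judged (in metres and radians):
On the way, in this order (a step that is already met when the one before it is completed fails the run):
1. first pass: one bolt about 30 degrees (18 to 40) past its grip point, the others not yet past theirs (((z of bolt1_pin_tip in the frame of lid_centre between 0.04664 and 0.0474 m and z of each of bolt2_pin_tip, bolt3_pin_tip, bolt4_pin_tip in the frame of lid_centre below 0.0462 m) or (z of each of bolt1_pin_tip, bolt3_pin_tip, bolt4_pin_tip in the frame of lid_centre below 0.0462 m and z of bolt2_pin_tip in the frame of lid_centre between 0.04664 and 0.0474 m) or (z of each of bolt1_pin_tip, bolt2_pin_tip, bolt4_pin_tip in the frame of lid_centre below 0.0462 m and z of bolt3_pin_tip in the frame of lid_centre between 0.04664 and 0.0474 m) or (z of each of bolt1_pin_tip, bolt2_pin_tip, bolt3_pin_tip in the frame of lid_centre below 0.0462 m and z of bolt4_pin_tip in the frame of lid_centre between 0.04664 and 0.0474 m))), for 0.2 s.
2. first pass: the opposite bolt likewise, the other two not yet (((z of bolt1_pin_tip in the frame of lid_centre between 0.04664 and 0.0474 m and z of each of bolt2_pin_tip, bolt4_pin_tip in the frame of lid_centre below 0.0462 m and z of bolt3_pin_tip in the frame of lid_centre between 0.04664 and 0.0474 m) or (z of each of bolt1_pin_tip, bolt3_pin_tip in the frame of lid_centre below 0.0462 m and z of bolt2_pin_tip in the frame of lid_centre between 0.04664 and 0.0474 m and z of bolt4_pin_tip in the frame of lid_centre between 0.04664 and 0.0474 m))), for 0.2 s.
3. first pass: all four bolts 18 to 40 degrees past their grip points (z of bolt1_pin_tip in the frame of lid_centre between 0.04664 and 0.0474 m and z of bolt2_pin_tip in the frame of lid_centre between 0.04664 and 0.0474 m and z of bolt3_pin_tip in the frame of lid_centre between 0.04664 and 0.0474 m and z of bolt4_pin_tip in the frame of lid_centre between 0.04664 and 0.0474 m), for 0.2 s.
4. second pass: one bolt about 60 degrees (47 to 70) past its grip point, the others still as after the first pass (((z of bolt1_pin_tip in the frame of lid_centre between 0.04764 and 0.04844 m and z of bolt2_pin_tip in the frame of lid_centre between 0.04664 and 0.0474 m and z of bolt3_pin_tip in the frame of lid_centre between 0.04664 and 0.0474 m and z of bolt4_pin_tip in the frame of lid_centre between 0.04664 and 0.0474 m) or (z of bolt1_pin_tip in the frame of lid_centre between 0.04664 and 0.0474 m and z of bolt2_pin_tip in the frame of lid_centre between 0.04764 and 0.04844 m and z of bolt3_pin_tip in the frame of lid_centre between 0.04664 and 0.0474 m and z of bolt4_pin_tip in the frame of lid_centre between 0.04664 and 0.0474 m) or (z of bolt1_pin_tip in the frame of lid_centre between 0.04664 and 0.0474 m and z of bolt2_pin_tip in the frame of lid_centre between 0.04664 and 0.0474 m and z of bolt3_pin_tip in the frame of lid_centre between 0.04764 and 0.04844 m and z of bolt4_pin_tip in the frame of lid_centre between 0.04664 and 0.0474 m) or (z of bolt1_pin_tip in the frame of lid_centre between 0.04664 and 0.0474 m and z of bolt2_pin_tip in the frame of lid_centre between 0.04664 and 0.0474 m and z of bolt3_pin_tip in the frame of lid_centre between 0.04664 and 0.0474 m and z of bolt4_pin_tip in the frame of lid_centre between 0.04764 and 0.04844 m))), for 0.2 s.
5. second pass: the opposite bolt likewise, the other two still as after the first pass (((z of bolt1_pin_tip in the frame of lid_centre between 0.04764 and 0.04844 m and z of bolt2_pin_tip in the frame of lid_centre between 0.04664 and 0.0474 m and z of bolt3_pin_tip in the frame of lid_centre between 0.04764 and 0.04844 m and z of bolt4_pin_tip in the frame of lid_centre between 0.04664 and 0.0474 m) or (z of bolt1_pin_tip in the frame of lid_centre between 0.04664 and 0.0474 m and z of bolt2_pin_tip in the frame of lid_centre between 0.04764 and 0.04844 m and z of bolt3_pin_tip in the frame of lid_centre between 0.04664 and 0.0474 m and z of bolt4_pin_tip in the frame of lid_centre between 0.04764 and 0.04844 m))), for 0.2 s.
At the end, for the whole second after the job is handed in: all four bolts are 47 to 70 degrees past their grip points, that is their load pins have risen 1.64 to 2.44 mm, and the chamber stands within 10 mm of where it was (its port's end within 15 mm) (z of bolt1_pin_tip in the frame of lid_centre between 0.04764 and 0.04844 m and z of bolt2_pin_tip in the frame of lid_centre between 0.04764 and 0.04844 m and z of bolt3_pin_tip in the frame of lid_centre between 0.04764 and 0.04844 m and z of bolt4_pin_tip in the frame of lid_centre between 0.04764 and 0.04844 m and distance of lid_centre from where it was at the start of the episode below 0.01 m and distance of port_end from where it was at the start of the episode below 0.015 m); the robot touches nothing.
It fails at once if a bolt is overtightened: more than 1.4 rad (80 degrees) past its grip point (z of any of bolt1_pin_tip, bolt2_pin_tip, bolt3_pin_tip, bolt4_pin_tip in the frame of lid_centre above 0.0488 m).
It fails at once if the chamber is shifted by more than 10 mm, or swung so that its port's end moves more than 15 mm (distance of lid_centre from where it was at the start of the episode above 0.01 m or distance of port_end from where it was at the start of the episode above 0.015 m).
It fails at once if the robot touches the glass window (over 1 N) (contact force between any of the fingers, the arm and window above 1 N).
It fails at once if the jar, the screwdriver or the notebook is moved by more than 20 mm (distance of any of jar, screwdriver, notebook from where it was at the start of the episode above 0.02 m).
It also fails if it takes over 72 s, if anything falls off the work surface, if the arm or the gripper's body presses on something with over 40 N, if the wrist force passes 120 N, or if a joint passes its speed limit or range.

ROBOT

A 6-joint arm with a two-finger parallel gripper is mounted at the origin on the work surface. World frame = base frame: x ahead of the robot, y to its left, z up, the work surface at z = 0. Lengths are in mm, angles in degrees, forces in N, time in s.
With the tool pointing down it reaches from about 350 to 850 mm from the base axis. Payload 8.1 kg.
Tool frame: the origin (TCP) lies at the very end of the fingers, on their centre line; the grasp point (between the pads) lies 19 mm behind it (r.grip_depth is the distance from the TCP to the grasp point, in mm); y points along the fingers, z is the direction in which the jaws open and shut, and the axes are right-handed (so a half turn about y gives the same grasp; the last joint's range is limited). The gripper opens to 85 mm and grips with 20 to 120 N. Pads are 22 mm wide; open, the fingers measure 114 mm over their backs; the gripper's body (76 mm by 85 mm) begins 54 mm behind the grasp point. The pads swing forward as they close: fully open they stand 13 mm farther back than shut.
Start: joints at [-78.002, 7.471, 85.268, -0, 87.261, -4.893], TCP at [174.349, -574.115, 231.292] pointing down, gripper open.
Joint ranges: [-169.43, 169.43], [-51.17, 129.36], [1.28, 143.12], [-76.62, 256.62], [0, 156.53], [-152.29, 152.29]. Speed limits (degrees/s): [136.94, 136.94, 159.86, 180, 180, 180].

INTERFACE

Orientations are given as [roll, pitch, yaw] about the fixed x, y, z axes, in that order (R = Rz(yaw) Ry(pitch) Rx(roll)).
In Python, from bench import readout, eyes, r gives the robot as it stands. The module is installed in compiled form; this text tells all that it offers.
- The arm moves only by the tool move_arm, never from a script. Its argument "motion" is text: rows parted by semicolons, each of 6 numbers parted by spaces: the shift along the world's x, y, z in cm, then the turn, a rotation vector about the world's x, y, z in degrees. A call has 1 to 10 rows; each row is the pose to reach, as a shift and turn from the pose commanded when the call began; what a row does not reach only later rows make up. A row lasts 1/12 s, in which the tool goes at most 41.7 mm and 7.16 degrees, less where a joint would pass 70% of its speed; a pose out of reach is approached as far as the arm can. A call with a gripper value outside its range is refused whole. "fingers" is the finger opening in cm, from 0 to 8.54, set as the call begins (left out, the last holds). The fingers move at their own pace and stop on an object; "squeeze" is the grip in N (left out, the last holds). Time passes only in rows, so rows that repeat a pose let the fingers close. It gives the time, the measured TCP pose, the force and the opening at its end, in the units of the state.
- readout.sense(): the state, without advancing time (a new reading comes with each control period).
- eyes.snapshot(name): name is "scene" or "side" or "wrist"; returns a dict with "image" (420x560x3 uint8, blue, green, red), "fx", "fy", "cx", "cy" (pixels), "world_to_cam" (4x4, takes a point from world to camera coordinates). Camera axes: x right, y down, z forward; pixel columns grow to the right and rows downward; lengths in mm; the calibration is good to about 2 mm. A picture is of the moment at which its call begins. There is no depth.
- r.hand_in(): hands the job in, once; it reports no verdict.
The state is a dict: "time": time; "joint_pos": joint angles; "qd": joint speeds; "joint_efforts": joint torques, N m; "tool_pos": TCP position; "tcp_rot": TCP orientation; "ft_force": force on the tool from outside, world axes, zero at the start; "wrist_torque": the same for the moment, N m; "finger_gap": finger opening in mm.
Only numpy, scipy, OpenCV 4.12 (cv2) and the standard library are available. Lean on these libraries where they do the work, as an engineer would, in place of code of your own. Each camera call takes 0.05 s, during which the arm holds its last target. There are 200 camera calls.

## Working session

There is one attempt and no reset: what is moved stays moved. The work goes in short steps, Python scripts to look and compute and a tool call to move; the robot and the scene stay as the last step left them, time stands still between calls to the robot, and variables do not carry over. Pictures are saved under pics/ and viewed, about 8 in all and at most 12, crops included, and the job is handed in when it is done.

Besides the shell and the picture viewer there is one more tool, called after "Emit:" as name(argument=value, ...) on one line, values as JSON. move_arm: Moves the arm, as the interface text tells. Its arguments: {"type":"object","properties":{"motion":{"type":"string"},"fingers":{"type":"number"},"squeeze":{"type":"number"}},"required":["motion"]}

```bash
mkdir -p pics; cat > h.py <<'E'
import numpy as np, cv2
from bench import readout, eyes, r
def ray(s,u,v):
    W=np.array(s["world_to_cam"]);R=W[:3,:3];t=W[:3,3]
    d=R.T@np.array([(u-s["cx"])/s["fx"],(v-s["cy"])/s["fy"],1]);return -R.T@t,d
def atz(s,u,v,z):
    c,d=ray(s,u,v);return (c+d*(z-c[2])/d[2])
def proj(s,p):
    q=np.array(s["world_to_cam"])@np.append(p,1);return np.array([s["fx"]*q[0]/q[2]+s["cx"],s["fy"]*q[1]/q[2]+s["cy"]])
E
python3 - <<'E'
from h import *
for n in("scene","side","wrist"):
    s=eyes.snapshot(n);cv2.imwrite(f"pics/{n}0.png",s["image"]);print(n,s["fx"],s["cx"],np.round(ray(s,s["cx"],s["cy"]),2).tolist())
a=cv2.imread("pics/scene0.png");b=cv2.imread("pics/side0.png")
print(readout.sense())
E
```

```text
scene 427.8169781060565 276.5480288236882 [[1364.19, 425.81, 876.97], [-0.65, -0.36, -0.66]]
side 412.4107099779954 280.4734988736159 [[553.72, -722.03, 833.26], [0.01, 0.69, -0.72]]
wrist 305.17541817838446 278.52827182316884 [[249.54, -550.6, 372.68], [-0.29, -0.09, -0.95]]
{'time': 0.15, 'joint_pos': array([-7.80015936e+01,  7.50722690e+00,  8.53155601e+01,  1.59711189e-03,
        8.72615118e+01, -4.89296856e+00]), 'qd': array([ 0.01200869, -0.11879134, -0.19491163,  0.03604927, -0.00170519,
       -0.044891  ]), 'joint_efforts': array([ 1.15153773e-03, -5.70064080e+01, -5.01158845e+01, -1.27447233e-04,
        9.56780539e-03, -1.55728350e-05]), 'tool_pos': array([ 174.27774514, -573.68499022,  230.45806755]), 'tcp_rot': array([-9.00838556e+01,  8.77960041e-03, -1.63108709e+02]), 'ft_force': array([-0.04946492, -0.71758744,  0.21695857]), 'wrist_torque': array([-0.06651813,  0.02535732, -0.00717778]), 'finger_gap': 85.23837456067643}
```

View pics/scene0.png

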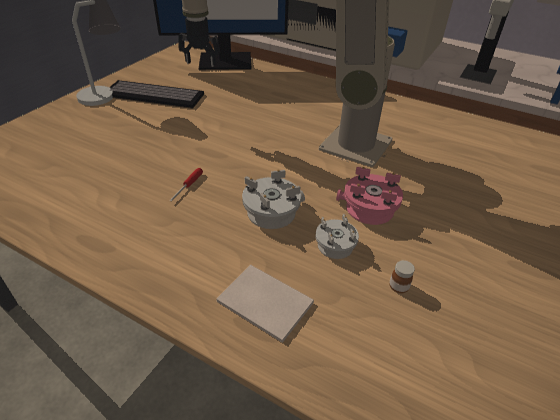

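View pics/side0.png

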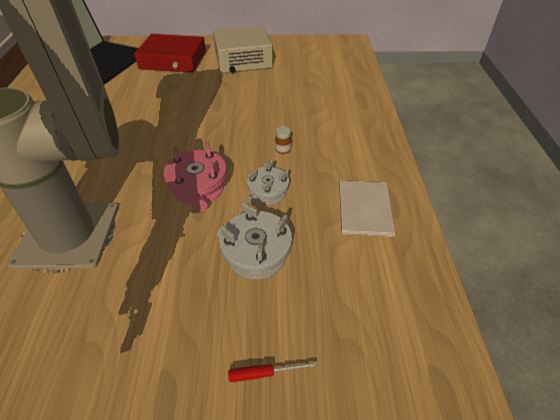

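The target is the large grey chamber, with its window at scene (271,194) and side (256,237). The pink chamber and the small grey one are decoys. Next I'll enlarge both views.

```bash
python3 - <<'E'
from h import *
a=eyes.snapshot("scene");b=eyes.snapshot("side")
print(atz(a,272,194,74),atz(b,256,237,74))
A=cv2.resize(a["image"][150:250,225:325],None,fx=4,fy=5.5,interpolation=cv2.INTER_CUBIC)
B=cv2.resize(b["image"][190:290,206:306],None,fx=4,fy=5.5,interpolation=cv2.INTER_CUBIC)
cv2.imwrite("pics/c1.png",np.hstack([A,B]))
E
```

```text
[503.35229154 -72.92008594  74.        ] [506.01472628 -78.0083456   74.        ]
```

View pics/c1.png

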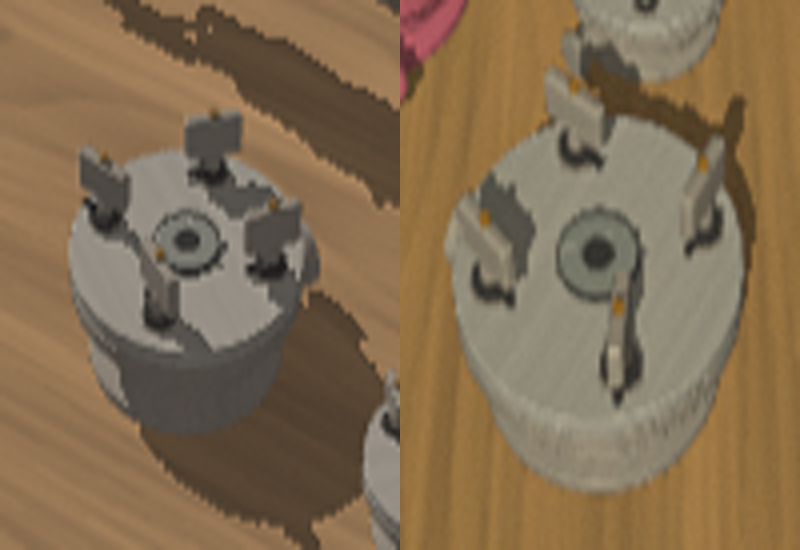

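The crop shows all four wings and the window. The chamber centre comes out near (505,-75). Next I move the wrist camera above it.

Emit:
move_arm(motion="33 50 2 0 0 0;33 50 2 0 0 0;33 50 2 0 0 0;33 50 2 0 0 0;33 50 2 0 0 0;33 50 2 0 0 0;33 50 2 0 0 0;33 50 2 0 0 0;33 50 2 0 0 0;33 50 2 0 0 0", fingers=4)

```text
time: 1.08
tool_pos: [404.4, -224.7, 245.4]
tcp_rot: [-90.0, 0.0, -163.1]
ft_force: [-0.6, -1.0, 0.2]
finger_gap: 40.3
```

```bash
python3 - <<'E'
from h import *
print(readout.sense())
E
```

```text
{'time': 1.0833, 'joint_pos': array([-3.54126801e+01, -1.46735807e+01,  1.05016799e+02,  2.21558697e-03,
        8.96192279e+01,  3.77121637e+01]), 'qd': array([ 6.22035697e+01,  2.93240309e+00, -4.21911614e+00, -5.32662697e-02,
        8.91718711e-01,  6.18147387e+01]), 'joint_efforts': array([-6.86317071e+00, -3.88257909e+01, -4.90511191e+01, -2.46088085e-02,
        4.88143209e-01, -2.31343076e+00]), 'tool_pos': array([ 404.38304936, -224.67536053,  245.44785094]), 'tcp_rot': array([-8.99716470e+01,  2.47239467e-02, -1.63124852e+02]), 'ft_force': array([-0.56803912, -0.97871149,  0.16777308]), 'wrist_torque': array([0.00878741, 0.02001922, 0.02943669]), 'finger_gap': 40.33574516448561}
```

Emit:
move_arm(motion="10 15 0.5 0 0 0;10 15 0.5 0 0 0;10 15 0.5 0 0 0;10 15 0.5 0 0 0;10 15 0.5 0 0 0;10 15 0.5 0 0 0;10 15 0.5 0 0 0")

```text
time: 1.67
tool_pos: [503.8, -75.9, 249.9]
tcp_rot: [-90.0, -0.0, -163.0]
ft_force: [-0.3, 0.1, -0.0]
finger_gap: 39.8
```

```bash
python3 - <<'E'
from h import *
import pickle
s=eyes.snapshot("wrist");pickle.dump(s,open("w1.pkl","wb"));cv2.imwrite("pics/w1.png",s["image"])
x=readout.sense();print(x["tool_pos"],x["tcp_rot"],x["wrist_torque"],x["ft_force"],proj(s,[505,-75,76]),np.array(s["world_to_cam"]).round(3))
E
```

```text
[503.43718009 -76.74524337 249.94659185] [-8.99931324e+01 -4.42232459e-02 -1.63063959e+02] [ 0.04274969 -0.0658649   0.000636  ] [ 0.06398446 -0.10821223 -0.65706311] [278.42373964 186.40567728] [[ 2.91000e-01 -9.57000e-01  0.00000e+00 -2.18897e+02]
 [-9.12000e-01 -2.77000e-01  3.03000e-01  3.94415e+02]
 [-2.90000e-01 -8.90000e-02 -9.53000e-01  5.37051e+02]
 [ 0.00000e+00  0.00000e+00  0.00000e+00  1.00000e+00]]
```

View pics/w1.png

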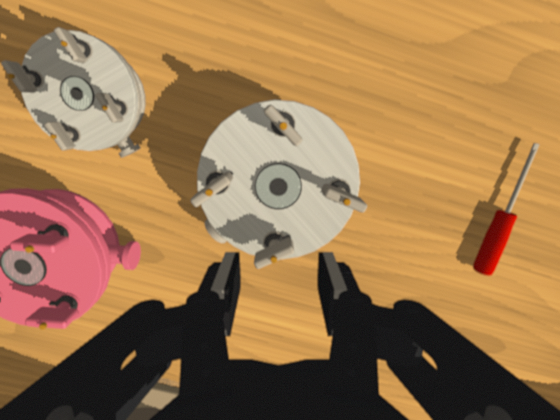

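The wrist view shows the lid centred at (278,186). The wings are at about (284,124), (212,188), (346,197) and (274,250). I'll enlarge that area.

```bash
python3 - <<'E'
from h import *
s=cv2.imread("pics/w1.png")
cv2.imwrite("pics/w1c.png",cv2.resize(s[90:280,180:380],None,fx=4,fy=3.1578947,interpolation=cv2.INTER_CUBIC) if 0 else cv2.resize(s[92:276,185:375],None,fx=3.2,fy=3.2,interpolation=cv2.INTER_CUBIC))
E
```

```text
(no output)
```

View pics/w1c.png

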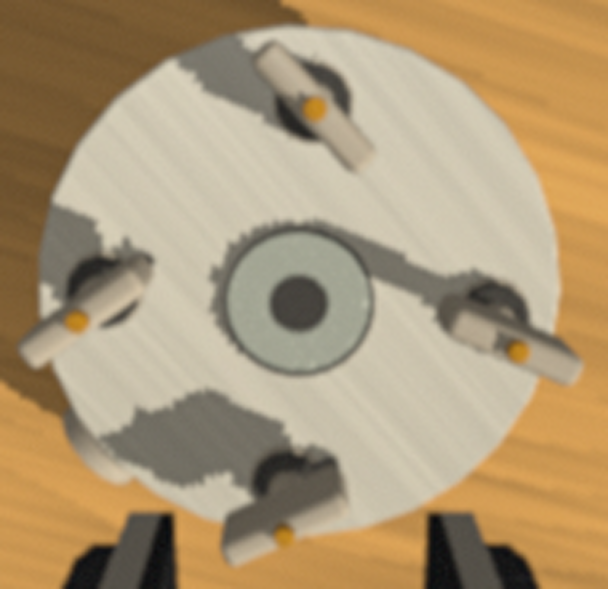

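Pins in the crop are at (315,108), (518,351), (285,535) and (77,321), with the port at (95,445). I'll fit the chamber pose and the bar angles from these.

```bash
cat > fit.py <<'E'
from h import *
import pickle
s=pickle.load(open("w1.pkl","rb"))
f=lambda u,v:(185+(u+.5)/3.2-.5,92+(v+.5)/3.2-.5)
P=np.array([atz(s,*f(*p),118)[:2] for p in[(315,108),(518,351),(285,535),(77,321)]])
c=P.mean(0);print("c",c,"win",atz(s,*f(299,302),76)[:2]); d=P-c;print("pins",P.round(1),np.hypot(*d.T),np.degrees(np.arctan2(d[:,1],d[:,0])))
pt=atz(s,*f(90,440),28+0)[:2]-c;print("port",pt,np.degrees(np.arctan2(*pt[::-1])))
L=[((268,52),(365,158)),((25,357),(148,271)),((232,555),(345,495)),((462,320),(575,365))]
for i,(a,b) in zip((0,3,2,1),L):
    v=atz(s,*f(*b),114)[:2]-atz(s,*f(*a),114)[:2];print(i,np.hypot(*v),np.degrees(np.arctan2(v[1],v[0]))%180)
E
python3 fit.py
```

```text
c [505.30583527 -74.51180663] win [505.28931915 -74.545049  ]
pins [[ 568.1  -60. ]
 [ 519.7 -137.3]
 [ 442.5  -89.1]
 [ 490.9  -11.6]] [64.44210122 64.37147501 64.45058902 64.48329605] [  12.97604183  -77.12080129 -166.92456352  102.87191108]
port [-89.87560561  60.19925161] 146.18557311167757
0 38.92864705422091 60.52076542837122
3 45.93118191468984 141.4386702171259
2 41.327986723699844 137.26861302045586
1 37.12792456669881 84.97187416949633
```

The fit is consistent: centre (505.3,-74.5), pins at radius 64.4 (65 expected) and exactly 90° apart. I'll overlay the boxes to check the bar angles.

```bash
python3 - <<'E'
from h import *
import pickle
s=pickle.load(open("w1.pkl","rb"))
im=cv2.resize(s["image"][92:276,185:375],None,fx=3.2,fy=3.2,interpolation=cv2.INTER_CUBIC)
C=np.array([505.3,-74.5])
for ph,a,col in((13,60.5,(0,0,255)),(103,141.4,(0,200,0)),(193,137.3,(255,0,0)),(-77,85,(255,0,255))):
    p=C+64.5*np.array([np.cos(np.radians(ph)),np.sin(np.radians(ph))]);a=np.radians(a);x=np.array([np.cos(a),np.sin(a)]);y=np.array([-x[1],x[0]])
    for z in(88,114):
        q=[proj(s,[*(p+i*22*x+j*5*y),z]) for i,j in((1,1),(1,-1),(-1,-1),(-1,1))]
        q=(np.array(q)-[185,92]+.5)*3.2-.5
        cv2.polylines(im,[q.round().astype(int)],True,col,1)
    print(p)
cv2.imwrite("pics/ov.png",im)
E
```

```text
[568.14686918 -59.99065699]
[490.79065699 -11.65313082]
[442.45313082 -89.00934301]
[ 519.80934301 -137.34686918]
```

View pics/ov.png

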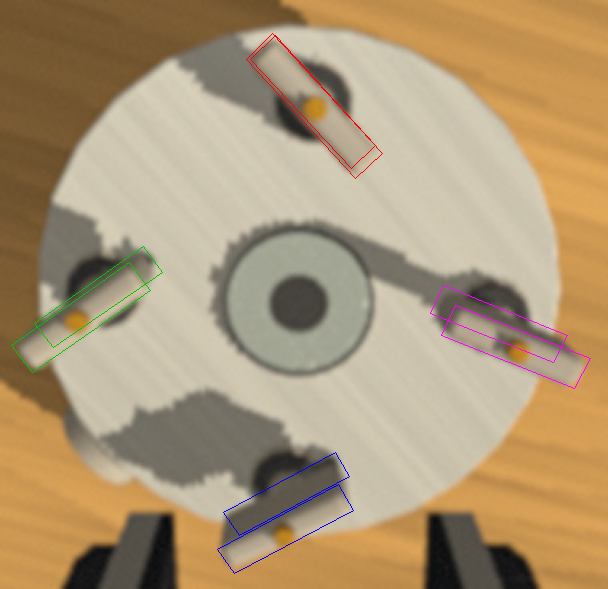

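Overlay angles agree to about 2°. The bar lines are B1 60.5°, B2 141.4°, B3 137.3° and B4 85°, taken modulo 180. I start with bolt 1 at (568.4,-60).

Emit:
move_arm(motion="6.4 1.6 -8 0 0 43.6;6.4 1.6 -8 0 0 43.6;6.4 1.6 -8 0 0 43.6;6.4 1.6 -8 0 0 43.6;6.4 1.6 -8 0 0 43.6;6.4 1.6 -8 0 0 43.6;6.4 1.6 -16.3 0 0 43.6;6.4 1.6 -16.3 0 0 43.6;6.4 1.6 -16.3 0 0 43.6;6.4 1.6 -16.3 0 0 43.6", fingers=4)

```text
time: 2.55
tool_pos: [564.7, -61.5, 84.8]
tcp_rot: [-90.4, -0.1, -119.6]
ft_force: [-0.9, -0.2, -0.1]
finger_gap: 40.0
```

```bash
cat > t.py <<'E'
from h import *
x=readout.sense()
print("t",x["time"],"pos",x["tool_pos"].round(2),"yaw",x["tcp_rot"].round(2),"F",x["ft_force"].round(2),"M",x["wrist_torque"].round(3),"gap",round(x["finger_gap"],1),"q6",x["joint_pos"][5].round(1),"tau6",x["joint_efforts"][5].round(3))
E
cat > look.py <<'E'
from h import *
import sys
s=eyes.snapshot("wrist");cv2.imwrite("pics/%s.png"%sys.argv[1],s["image"]);exec(open("t.py").read())
E
python3 look.py g1
```

```text
t 2.6 pos [567.06 -61.69  87.72] yaw [-9.0070e+01 -3.0000e-02 -1.1961e+02] F [ 0.92 -0.78  0.61] M [-0.06  -0.048  0.012] gap 40.3 q6 18.3 tau6 -0.016
```

View pics/g1.png

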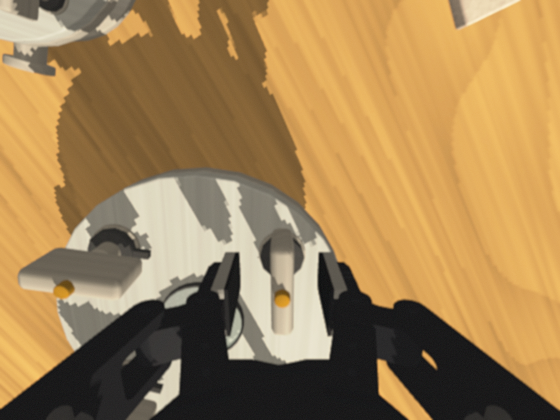

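The bar of bolt 1 stands between the fingers, with its pin at (282,299) and the finger inner edges at 238 and 319, so it is aligned. Closing now.

Emit:
move_arm(motion="0 0 0 0 0 0;0 0 0 0 0 0;0 0 0 0 0 0;0 0 0 0 0 0;0 0 0 0 0 0", fingers=0, squeeze=60)

```text
time: 3.02
tool_pos: [567.9, -60.1, 90.6]
tcp_rot: [-90.0, 0.0, -119.5]
ft_force: [-12.7, 4.2, 15.4]
finger_gap: 8.8
```

```bash
python3 t.py
```

```text
t 3.0167 pos [567.85 -60.12  90.57] yaw [-8.9990e+01  3.0000e-02 -1.1949e+02] F [-12.7    4.17  15.37] M [ 0.752  2.234 -0.029] gap 8.8 q6 18.3 tau6 0.012
```

Emit:
move_arm(motion="-0.1 0.03 0.3 0 0 -3;-0.1 0.03 0.3 0 0 -7;-0.1 0.03 0.3 0 0 -7;-0.1 0.03 0.3 0 0 -7")

```text
time: 3.35
tool_pos: [567.3, -60.1, 91.0]
tcp_rot: [-89.9, 0.1, -126.4]
ft_force: [1.3, 2.1, -5.6]
finger_gap: 8.7
```

```bash
python3 t.py
```

```text
t 3.35 pos [567.32 -60.09  91.01] yaw [-8.9940e+01  5.0000e-02 -1.2639e+02] F [ 1.35  2.13 -5.58] M [ 0.241 -0.473 -0.069] gap 8.7 q6 25.2 tau6 0.487
```

Emit:
move_arm(motion="0 0 0 0 0 -4;0 0 0 0 0 -8;0 0 0 0 0 -8;0 0 0 0 0 -8")

```text
time: 3.68
tool_pos: [567.4, -60.2, 91.0]
tcp_rot: [-89.9, 0.1, -134.3]
ft_force: [2.2, 0.6, -3.3]
finger_gap: 8.7
```

```bash
python3 t.py
```

```text
t 3.6833 pos [567.39 -60.22  91.  ] yaw [-8.9940e+01  5.0000e-02 -1.3429e+02] F [ 2.17  0.55 -3.26] M [ 0.261 -0.499  0.267] gap 8.7 q6 33.1 tau6 0.742
```

Emit:
move_arm(motion="0 0 0 0 0 -6;0 0 0 0 0 -12;0 0 0 0 0 -12;0 0 0 0 0 -12")

```text
time: 4.02
tool_pos: [567.4, -60.3, 90.9]
tcp_rot: [-89.9, 0.1, -146.2]
ft_force: [3.2, 1.2, -2.2]
finger_gap: 8.6
```

```bash
python3 t.py
```

```text
t 4.0167 pos [567.4  -60.35  90.94] yaw [-8.994e+01  6.000e-02 -1.462e+02] F [ 3.24  1.23 -2.2 ] M [ 0.117 -0.506  0.22 ] gap 8.6 q6 45.0 tau6 0.998
```

Emit:
move_arm(motion="0 0 0 0 0 -6;0 0 0 0 0 -13;0 0 0 0 0 -13;0 0 0 0 0 -13;0 0 0 0 0 -13")

```text
time: 4.43
tool_pos: [567.4, -60.5, 90.9]
tcp_rot: [-89.9, 0.1, -159.2]
ft_force: [3.4, 0.3, 0.8]
finger_gap: 8.7
```

```bash
python3 t.py
```

```text
t 4.4333 pos [567.44 -60.49  90.93] yaw [-8.9950e+01  8.0000e-02 -1.5916e+02] F [3.44 0.32 0.77] M [-0.092 -0.668  0.289] gap 8.7 q6 57.9 tau6 0.288
```

Emit:
move_arm(motion="0 0 0 0 0 0;0 0 0 0 0 0;0 0 0 0 0 0;0 0 4 0 0 0;0 0 8 0 0 0;-3 -0.7 12 0 0 7;-6 -1.4 14 0 0 14;-6 -1.4 14 0 0 14;-6 -1.4 14 0 0 14", fingers=4)

```text
time: 5.18
tool_pos: [507.0, -74.9, 233.0]
tcp_rot: [-89.8, 0.2, -145.6]
ft_force: [0.0, 0.1, -0.8]
finger_gap: 40.1
```

```bash
cat > look2.py <<'E'
from h import *
import sys,pickle
s=eyes.snapshot("wrist");pickle.dump(s,open(sys.argv[1]+".pkl","wb"));exec(open("t.py").read())
u,v=proj(s,[505.3,-74.5,80]).astype(int);x0,y0=max(u-100,0),max(v-95,0);print(x0,y0)
cv2.imwrite("pics/%s.png"%sys.argv[1],cv2.resize(s["image"][y0:y0+190,x0:x0+200],None,fx=3.15,fy=3.15,interpolation=cv2.INTER_CUBIC))
E
python3 look2.py p1
```

```text
t 5.2333 pos [506.85 -74.47 230.86] yaw [-8.9920e+01  8.0000e-02 -1.4561e+02] F [-0.18 -0.41  0.14] M [-0.004 -0.015  0.025] gap 39.8 q6 41.5 tau6 -0.422
176 99
```

View pics/p1.png

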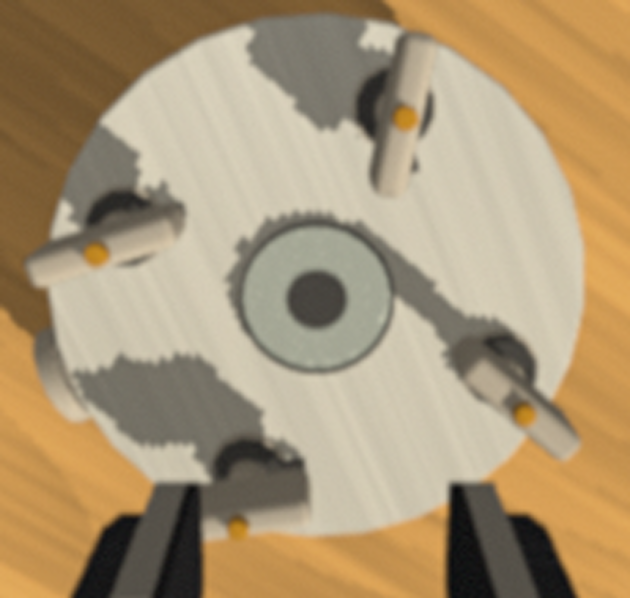

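```bash
python3 - <<'E'
from h import *
import pickle
s=pickle.load(open("p1.pkl","rb"))
f=lambda u,v:(176+(u+.5)/3.15-.5,99+(v+.5)/3.15-.5)
P=np.array([atz(s,*f(*p),118)[:2] for p in[(405,118),(525,414),(238,527),(97,254)]])
c=P.mean(0);d=P-c;print("c",c,"win",atz(s,*f(317,298),76)[:2],np.hypot(*d.T),np.degrees(np.arctan2(d[:,1],d[:,0])))
v=atz(s,*f(418,40),114)-atz(s,*f(390,190),114);print("bar1",np.degrees(np.arctan2(v[1],v[0]))%180,np.hypot(*v[:2]))
for q in((413,165),(417,165)):
  t=atz(s,*f(*q),79)[:2]-[568.4,-60];print("tab",t,np.hypot(*t),np.degrees(np.arctan2(*t[::-1])))
E
```

```text
c [505.31939786 -74.02767979] win [505.28362112 -74.12766336] [64.11185003 64.47192015 64.14941867 64.24126714] [  12.99165998  -77.08703511 -167.21440634  102.87954546]
bar1 24.894348634993108 39.43970477749143
tab [-11.15591246 -14.31112515] 18.145596868776927 -127.93738737060475
tab [-10.46592963 -15.3221502 ] 18.55542966121492 -124.33537357905051
```

The chamber has not moved: centre and pin angles are unchanged. Wing 1 sits at about 21–25°, with the collar tab left behind at about 44–54°, which matches about 27° past grip. Bolt 3 next.

Emit:
move_arm(motion="-6.45 -1.5 -6 0 0 102.8;-6.45 -1.5 -6 0 0 102.8;-6.45 -1.5 -6 0 0 102.8;-6.45 -1.5 -6 0 0 102.8;-6.45 -1.5 -6 0 0 102.8;-6.45 -1.5 -6 0 0 102.8;-6.45 -1.5 -6 0 0 102.8;-6.45 -1.5 -6 0 0 102.8;-6.45 -1.5 -6 0 0 102.8;-6.45 -1.5 -6 0 0 102.8")

```text
time: 6.07
tool_pos: [441.5, -88.6, 167.7]
tcp_rot: [-90.2, 0.2, -73.6]
ft_force: [0.1, 0.5, -0.1]
finger_gap: 39.9
```

```bash
python3 t.py
```

```text
t 6.0667 pos [441.55 -88.62 167.65] yaw [-90.2    0.15 -73.6 ] F [ 0.11  0.49 -0.08] M [-0.     0.038 -0.029] gap 39.9 q6 -34.3 tau6 3.144
```

Emit:
move_arm(motion="0 0 0 0 0 31;0 0 0 0 0 31;0 0 0 0 0 31;0 0 0 0 0 31;0 0 0 0 0 31;0 0 -8 0 0 31;0 0 -8 0 0 31;0 0 -8 0 0 31;0 0 -8 0 0 31")

```text
time: 6.82
tool_pos: [439.2, -87.9, 86.6]
tcp_rot: [-90.2, 0.5, -42.9]
ft_force: [-0.1, 0.0, 0.5]
finger_gap: 40.1
```

```bash
python3 t.py
```

```text
t 6.8167 pos [439.16 -87.94  86.56] yaw [-90.22   0.48 -42.93] F [-0.14  0.01  0.46] M [ 0.01   0.048 -0.028] gap 40.1 q6 -65.0 tau6 0.018
```

Emit:
move_arm(motion="0 0 0 0 0 0;0 0 0 0 0 0;0 0 0 0 0 0;0 0 0 0 0 0;0 0 0 0 0 0;0 0 0 0 0 0", fingers=0)

```text
time: 7.32
tool_pos: [442.7, -91.1, 92.5]
tcp_rot: [-90.1, -0.2, -42.9]
ft_force: [-6.6, -7.3, 3.7]
finger_gap: 9.0
```

```bash
python3 t.py
```

```text
t 7.3167 pos [442.74 -91.12  92.47] yaw [-90.1   -0.18 -42.92] F [-6.57 -7.29  3.67] M [-1.173  1.144  0.035] gap 9.0 q6 -65.0 tau6 0.007
```

Emit:
move_arm(motion="-0.06 -0.07 0.15 0 0 -4;-0.06 -0.07 0.15 0 0 -8;-0.06 -0.07 0.15 0 0 -8;-0.06 -0.07 0.15 0 0 -8")

```text
time: 7.65
tool_pos: [442.1, -91.1, 92.8]
tcp_rot: [-90.0, -0.1, -50.9]
ft_force: [0.1, -5.0, -7.4]
finger_gap: 8.7
```

```bash
python3 t.py
```

```text
t 7.65 pos [442.07 -91.11  92.77] yaw [-90.02  -0.14 -50.95] F [ 0.08 -4.98 -7.41] M [-0.944 -0.051 -0.039] gap 8.7 q6 -57.1 tau6 0.32
```

Emit:
move_arm(motion="0 0 0 0 0 -4;0 0 0 0 0 -8;0 0 0 0 0 -8;0 0 0 0 0 -8")

```text
time: 7.98
tool_pos: [441.8, -91.3, 92.7]
tcp_rot: [-90.0, -0.1, -58.9]
ft_force: [-2.3, -6.3, -7.8]
finger_gap: 8.9
```

```bash
python3 t.py
```

```text
t 7.9833 pos [441.83 -91.32  92.74] yaw [-90.04  -0.15 -58.95] F [-2.28 -6.29 -7.75] M [-1.132  0.167 -0.016] gap 8.9 q6 -49.1 tau6 0.324
```

Emit:
move_arm(motion="0 0 0 0 0 -4;0 0 0 0 0 -8;0 0 0 0 0 -8;0 0 0 0 0 -8")

```text
time: 8.32
tool_pos: [441.6, -91.5, 92.7]
tcp_rot: [-90.1, -0.2, -66.9]
ft_force: [-2.5, -8.0, -5.7]
finger_gap: 8.9
```

```bash
python3 t.py
```

```text
t 8.3167 pos [441.55 -91.51  92.73] yaw [-90.07  -0.15 -66.95] F [-2.52 -7.99 -5.74] M [-1.356  0.52  -0.059] gap 8.9 q6 -41.1 tau6 0.327
```

Emit:
move_arm(motion="0 -0.06 0 0 0 -4;0 -0.06 0 0 0 -8;0 -0.06 0 0 0 -8;0 -0.06 0 0 0 -8")

```text
time: 8.65
tool_pos: [441.3, -91.8, 92.7]
tcp_rot: [-90.1, -0.1, -74.9]
ft_force: [-5.9, -6.3, -3.9]
finger_gap: 8.6
```

```bash
python3 t.py
```

```text
t 8.65 pos [441.29 -91.81  92.71] yaw [-90.07  -0.12 -74.95] F [-5.91 -6.25 -3.87] M [-1.018  0.749  0.022] gap 8.6 q6 -33.2 tau6 0.327
```

Emit:
move_arm(motion="-0.04 -0.04 0 0 0 -4;-0.04 -0.04 0 0 0 -8;-0.04 -0.04 0 0 0 -8;-0.04 -0.04 0 0 0 -8")

```text
time: 8.98
tool_pos: [440.9, -91.9, 92.7]
tcp_rot: [-90.0, -0.1, -82.9]
ft_force: [-4.0, -4.5, -3.4]
finger_gap: 9.1
```

```bash
python3 t.py
```

```text
t 8.9833 pos [440.88 -91.95  92.67] yaw [-90.05  -0.1  -82.94] F [-3.99 -4.49 -3.45] M [-0.879  0.746 -0.046] gap 9.1 q6 -25.2 tau6 0.327
```

Emit:
move_arm(motion="0 0 0 0 0 -4;0 0 0 0 0 -8;0 0 0 0 0 -8;0 0 0 0 0 -8")

```text
time: 9.32
tool_pos: [440.6, -92.0, 92.7]
tcp_rot: [-90.1, -0.1, -90.9]
ft_force: [-6.3, -5.0, -3.0]
finger_gap: 8.7
```

```bash
python3 t.py
```

```text
t 9.3167 pos [440.59 -92.04  92.66] yaw [-90.08  -0.12 -90.92] F [-6.31 -4.97 -2.98] M [-0.96   1.114  0.265] gap 8.7 q6 -17.3 tau6 0.608
```

Emit:
move_arm(motion="-0.03 -0.03 0 0 0 -6;-0.03 -0.03 0 0 0 -12;-0.03 -0.03 0 0 0 -18;-0.03 -0.03 0 0 0 -23;-0.03 -0.03 0 0 0 -23;-0.03 -0.03 0 0 0 -23;-0.03 -0.03 0 0 0 -23")

```text
time: 9.9
tool_pos: [439.6, -92.0, 92.6]
tcp_rot: [-90.1, -0.1, -113.9]
ft_force: [-10.9, -3.8, 2.1]
finger_gap: 9.0
```

```bash
python3 t.py
```

```text
t 9.9 pos [439.55 -92.02  92.56] yaw [ -90.13   -0.15 -113.89] F [-10.91  -3.83   2.08] M [-0.713  1.857  0.273] gap 9.0 q6 5.7 tau6 0.346
```

Emit:
move_arm(motion="0 0 0 0 0 0;0 0 0 0 0 0;0 0 0 0 0 0;0 0 4 0 0 0;0 0 8 0 0 0;3 0.7 12 0 0 7;6.4 1.6 14 0 0 14;6.4 1.6 14 0 0 21;6.4 1.6 14 0 0 21;6.4 1.6 14 0 0 21", fingers=4)

```text
time: 10.73
tool_pos: [505.2, -75.1, 232.1]
tcp_rot: [-90.0, -0.0, -93.1]
ft_force: [-0.5, -0.3, -0.2]
finger_gap: 39.7
```

```bash
python3 look2.py p3
```

```text
t 10.7833 pos [504.24 -75.16 231.06] yaw [-9.007e+01  1.000e-02 -9.313e+01] F [-0.21 -0.48 -0.04] M [ 0.036  0.009 -0.005] gap 39.9 q6 -11.1 tau6 -0.282
177 96
```

View pics/p3.png

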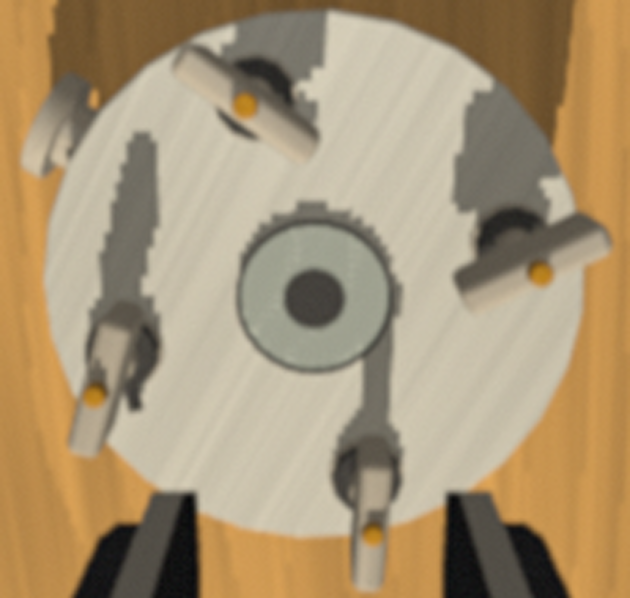

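```bash
python3 - <<'E'
from h import *
import pickle
s=pickle.load(open("p3.pkl","rb"))
f=lambda u,v:(177+(u+.5)/3.15-.5,96+(v+.5)/3.15-.5)
P=np.array([atz(s,*f(*p),118)[:2] for p in[(541,273),(245,104),(94,395),(373,535)]])
c=P.mean(0);d=P-c;print("c",c,"win",atz(s,*f(315,298),76)[:2],P.round(1),np.hypot(*d.T),np.degrees(np.arctan2(d[:,1],d[:,0])))
v=atz(s,*f(128,315),114)-atz(s,*f(85,450),114);print("bar3",np.degrees(np.arctan2(v[1],v[0]))%180,np.hypot(*v[:2]))
v=atz(s,*f(200,58),114)-atz(s,*f(303,150),114);print("bar2",np.degrees(np.arctan2(v[1],v[0]))%180,np.hypot(*v[:2]))
b=c+64.8*np.array([np.cos(np.radians(193)),np.sin(np.radians(193))])
for q in((128,405),(135,407),(142,403)):
  t=atz(s,*f(*q),79)[:2]-b;print("tab",t,np.hypot(*t),np.degrees(np.arctan2(*t[::-1])))
E
```

```text
c [504.26115419 -73.63452652] win [504.52912255 -73.89153116] [[ 567.3  -59.5]
 [ 490.2  -10.4]
 [ 441.1  -87.9]
 [ 518.4 -136.8]] [64.63976965 64.79629568 64.79716156 64.7032512 ] [  12.65960072  102.5160513  -167.25830592  -77.34484078]
bar3 66.62434217684643 43.8250612466664
bar2 135.37291775018238 35.42631763520802
tab [  0.10397887 -17.65385466] 17.6541608703586 -89.6625393326644
tab [  2.31764365 -18.48073192] 18.625491252708592 -82.85193108168833
tab [  4.76963406 -17.21256705] 17.861183426621448 -74.51184922826103
```

Bolt 3's bar is at 66° and its tab at about 97°, so it is about 30° past grip. The chamber has shifted by about 1 mm at most, with its centre now near (504.4,-73.8). Bolt 2 next.

Emit:
move_arm(motion="-1.5 6.45 -6 0 0 53;-1.5 6.45 -6 0 0 53;-1.5 6.45 -6 0 0 53;-1.5 6.45 -6 0 0 53;-1.5 6.45 -6 0 0 53;-1.5 6.45 -6 0 0 53;-1.5 6.45 -6 0 0 53;-1.5 6.45 -14.1 0 0 53;-1.5 6.45 -14.1 0 0 53;-1.5 6.45 -14.1 0 0 53")

```text
time: 11.62
tool_pos: [482.5, -10.3, 82.0]
tcp_rot: [-90.4, 0.7, -40.1]
ft_force: [-3.2, 0.2, -2.1]
finger_gap: 39.7
```

Emit:
move_arm(motion="0 0 0 0 0 0;0 0 0 0 0 0;0 0 0 0 0 0;0 0 0 0 0 0")

```text
time: 11.95
tool_pos: [491.7, -11.1, 93.3]
tcp_rot: [-89.9, -0.2, -39.9]
ft_force: [-0.4, 0.1, 0.6]
finger_gap: 40.2
```

Emit:
move_arm(motion="0 0 0 0 0 0;0 0 0 0 0 0;0 0 0 0 0 0;0 0 0 0 0 0;0 0 0 0 0 0;0 0 0 0 0 0")

```text
time: 12.45
tool_pos: [489.9, -10.7, 90.7]
tcp_rot: [-90.0, 0.0, -39.9]
ft_force: [0.3, -1.2, 0.5]
finger_gap: 39.8
```

```bash
python3 t.py
```

```text
t 12.45 pos [489.91 -10.72  90.68] yaw [-9.000e+01  1.000e-02 -3.989e+01] F [ 0.26 -1.15  0.5 ] M [-0.047 -0.028  0.021] gap 39.8 q6 -57.4 tau6 0.001
```

Settled on target. Closing on bolt 2.

Emit:
move_arm(motion="0 0 0 0 0 0;0 0 0 0 0 0;0 0 0 0 0 0;0 0 0 0 0 0;0 0 0 0 0 0;0 0 0 0 0 0", fingers=0)

```text
time: 12.95
tool_pos: [489.3, -11.4, 90.8]
tcp_rot: [-90.1, 0.0, -39.9]
ft_force: [-4.3, -4.0, 4.2]
finger_gap: 8.6
```

```bash
python3 t.py
```

```text
t 12.95 pos [489.32 -11.37  90.79] yaw [-9.01e+01  3.00e-02 -3.99e+01] F [-4.32 -4.    4.23] M [-0.536  0.789  0.007] gap 8.6 q6 -57.4 tau6 0.035
```

Emit:
move_arm(motion="-0.06 -0.06 0 0 0 -4;-0.06 -0.06 0 0 0 -8;-0.06 -0.06 0 0 0 -8;-0.06 -0.06 0 0 0 -8")

```text
time: 13.28
tool_pos: [489.2, -11.5, 90.8]
tcp_rot: [-90.0, 0.0, -47.8]
ft_force: [-2.2, -0.2, 2.9]
finger_gap: 8.7
```

```bash
python3 t.py
```

```text
t 13.2833 pos [489.21 -11.48  90.78] yaw [-90.02   0.   -47.77] F [-2.24 -0.16  2.91] M [-0.157  0.368 -0.071] gap 8.7 q6 -49.6 tau6 0.502
```

Emit:
move_arm(motion="0 0 0 0 0 -4;0 0 0 0 0 -8;0 0 0 0 0 -8;0 0 0 0 0 -8")

```text
time: 13.62
tool_pos: [489.2, -11.5, 90.8]
tcp_rot: [-90.0, -0.0, -55.7]
ft_force: [-2.8, -1.6, 3.8]
finger_gap: 8.7
```

```bash
python3 t.py
```

```text
t 13.6167 pos [489.23 -11.49  90.78] yaw [-90.02  -0.   -55.68] F [-2.8  -1.58  3.82] M [-0.206  0.547  0.013] gap 8.7 q6 -41.7 tau6 0.469
```

Emit:
move_arm(motion="0 0 0 0 0 -4;0 0 0 0 0 -8;0 0 0 0 0 -8;0 0 0 0 0 -8")

```text
time: 13.95
tool_pos: [489.2, -11.5, 90.8]
tcp_rot: [-90.0, -0.0, -63.6]
ft_force: [-2.2, -1.4, 3.8]
finger_gap: 8.9
```

```bash
python3 t.py
```

```text
t 13.95 pos [489.24 -11.49  90.77] yaw [-9.002e+01 -1.000e-02 -6.365e+01] F [-2.2  -1.43  3.8 ] M [-0.33   0.597 -0.053] gap 8.9 q6 -33.7 tau6 0.455
```

Emit:
move_arm(motion="0 0 0 0 0 -4;0 0 0 0 0 -8;0 0 0 0 0 -8;0 0 0 0 0 -8")

```text
time: 14.28
tool_pos: [489.3, -11.5, 90.8]
tcp_rot: [-90.0, -0.0, -71.6]
ft_force: [-4.3, -2.2, 4.7]
finger_gap: 8.7
```

```bash
python3 t.py
```

```text
t 14.2833 pos [489.28 -11.51  90.77] yaw [-9.001e+01 -1.000e-02 -7.161e+01] F [-4.28 -2.18  4.68] M [-0.483  0.62   0.266] gap 8.7 q6 -25.7 tau6 0.719
```

Emit:
move_arm(motion="0 0 0 0 0 -6;0 0 0 0 0 -12;0 0 0 0 0 -18;0 0 0 0 0 -24;0 0 0 0 0 -24;0 0 0 0 0 -24;0 0 0 0 0 -24")

```text
time: 14.87
tool_pos: [489.3, -11.6, 90.8]
tcp_rot: [-90.0, -0.0, -95.6]
ft_force: [-3.8, -3.0, 5.5]
finger_gap: 8.9
```

```bash
python3 t.py
```

```text
t 14.8667 pos [489.29 -11.58  90.76] yaw [-9.001e+01 -3.000e-02 -9.563e+01] F [-3.81 -2.96  5.49] M [-0.545  0.663  0.266] gap 8.9 q6 -1.7 tau6 0.31
```

Emit:
move_arm(motion="0 0 0 0 0 0;0 0 0 0 0 0;0 0 0 0 0 0;0 0 3 0 0 0;0 0 6 0 0 0;0 0 8 0 0 0;1 -3.5 8 0 0 0.5;2 -7 8 0 0 0.5;2.9 -10.5 8 0 0 0.5;2.9 -12.6 8 0 0 0.5", fingers=4)

```text
time: 15.7
tool_pos: [519.6, -140.2, 171.0]
tcp_rot: [-89.9, -0.1, -95.3]
ft_force: [0.8, 0.6, 0.2]
finger_gap: 39.8
```

Emit:
move_arm(motion="0 0 0 0 0 0;0 0 -1.5 0 0 0;0 0 -3 0 0 0;0 0 -4.5 0 0 0;0 0 -6 0 0 0;0 0 -7 0 0 0;0 0 -7.6 0 0 0;0 0 -8 0 0 0;0 0 -8 0 0 0;0 0 -8 0 0 0")

```text
time: 16.53
tool_pos: [518.8, -137.3, 91.3]
tcp_rot: [-90.0, -0.0, -95.4]
ft_force: [-0.3, -0.5, -0.3]
finger_gap: 40.2
```

```bash
python3 look.py g4
```

```text
t 16.5833 pos [ 518.94 -137.44   91.56] yaw [-8.993e+01 -2.000e-02 -9.538e+01] F [-0.76  0.    0.23] M [-0.008  0.018  0.026] gap 40.0 q6 -14.9 tau6 -0.001
```

View pics/g4.png

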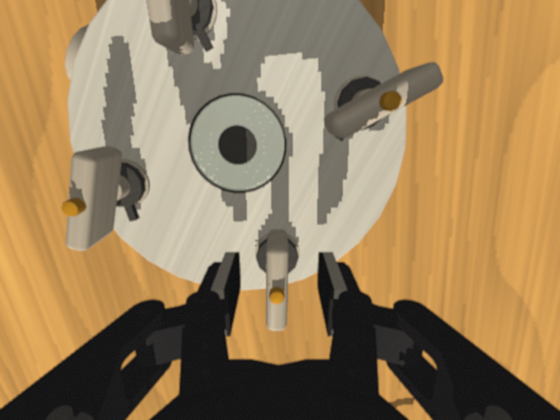

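Bolt 4's bar is centred between the fingers, with its pin at (277,297). The tabs of bolts 2 and 3 show at (205,42) and (132,208), offset from their bars as expected. Closing.

Emit:
move_arm(motion="0 0 0 0 0 0;0 0 0 0 0 0;0 0 0 0 0 0;0 0 0 0 0 0;0 0 0 0 0 0;0 0 0 0 0 0", fingers=0)

```text
time: 17.08
tool_pos: [518.1, -137.5, 91.5]
tcp_rot: [-90.0, -0.0, -95.4]
ft_force: [-5.4, 1.3, 7.3]
finger_gap: 8.6
```

```bash
python3 t.py
```

```text
t 17.0833 pos [ 518.08 -137.5    91.53] yaw [-9.003e+01 -1.000e-02 -9.540e+01] F [-5.37  1.33  7.27] M [ 0.129  0.845 -0.107] gap 8.6 q6 -14.9 tau6 -0.039
```

Emit:
move_arm(motion="-0.06 0.02 0.05 0 0 -4;-0.06 0.02 0.05 0 0 -8;-0.06 0.02 0.05 0 0 -8;-0.06 0.02 0.05 0 0 -8")

```text
time: 17.42
tool_pos: [518.0, -137.5, 91.7]
tcp_rot: [-89.9, -0.0, -103.3]
ft_force: [-1.1, -1.6, 1.6]
finger_gap: 8.6
```

```bash
python3 t.py
```

```text
t 17.4167 pos [ 518.03 -137.48   91.69] yaw [-8.9950e+01 -2.0000e-02 -1.0328e+02] F [-1.13 -1.56  1.63] M [-0.26   0.018 -0.022] gap 8.6 q6 -7.1 tau6 0.503
```

Emit:
move_arm(motion="0 0 0 0 0 -4;0 0 0 0 0 -8;0 0 0 0 0 -8;0 0 0 0 0 -8")

```text
time: 17.75
tool_pos: [518.1, -137.5, 91.6]
tcp_rot: [-89.9, -0.0, -111.2]
ft_force: [0.2, -2.1, 2.8]
finger_gap: 8.8
```

```bash
python3 t.py
```

```text
t 17.75 pos [ 518.13 -137.51   91.65] yaw [-8.9940e+01 -2.0000e-02 -1.1119e+02] F [ 0.2  -2.14  2.85] M [-0.426 -0.072 -0.065] gap 8.8 q6 0.9 tau6 0.47
```

Emit:
move_arm(motion="0 0 0 0 0 -4;0 0 0 0 0 -8;0 0 0 0 0 -8;0 0 0 0 0 -8")

```text
time: 18.08
tool_pos: [518.2, -137.5, 91.6]
tcp_rot: [-89.9, -0.0, -119.1]
ft_force: [1.3, -2.8, 3.8]
finger_gap: 9.0
```

```bash
python3 t.py
```

```text
t 18.0833 pos [ 518.18 -137.53   91.62] yaw [ -89.93   -0.   -119.15] F [ 1.27 -2.82  3.77] M [-0.59  -0.175 -0.032] gap 9.0 q6 8.8 tau6 0.457
```

Emit:
move_arm(motion="0 0 0 0 0 -4;0 0 0 0 0 -8;0 0 0 0 0 -8;0 0 0 0 0 -8")

```text
time: 18.42
tool_pos: [518.2, -137.6, 91.6]
tcp_rot: [-89.9, -0.0, -127.1]
ft_force: [2.6, -3.7, 3.7]
finger_gap: 9.0
```

```bash
python3 t.py
```

```text
t 18.4167 pos [ 518.22 -137.6    91.63] yaw [ -89.92   -0.   -127.12] F [ 2.62 -3.7   3.65] M [-0.777 -0.399  0.299] gap 9.0 q6 16.8 tau6 0.721
```

Emit:
move_arm(motion="0 0 0 0 0 -6;0 0 0 0 0 -12;0 0 0 0 0 -18;0 0 0 0 0 -24;0 0 0 0 0 -24;0 0 0 0 0 -24;0 0 0 0 0 -24")

```text
time: 19.0
tool_pos: [518.4, -137.8, 91.6]
tcp_rot: [-89.9, 0.0, -151.1]
ft_force: [3.0, -4.9, 1.7]
finger_gap: 8.9
```

```bash
python3 t.py
```

```text
t 19.0 pos [ 518.37 -137.82   91.64] yaw [-8.9900e+01  4.0000e-02 -1.5113e+02] F [ 2.99 -4.92  1.69] M [-1.088 -0.484  0.276] gap 8.9 q6 40.8 tau6 0.314
```

All four bolts are about 26–32° past grip, which ends the first pass. For the second pass I start with bolt 4, still gripped: a short dwell, then another 29°.

Emit:
move_arm(motion="0 0 0 0 0 0;0 0 0 0 0 0;0 0 0 0 0 0;0 0 0 0 0 -6;0 0 0 0 0 -12;0 0 0 0 0 -18;0 0 0 0 0 -24;0 0 0 0 0 -29;0 0 0 0 0 -29;0 0 0 0 0 -29")

```text
time: 19.83
tool_pos: [518.4, -138.2, 91.7]
tcp_rot: [-89.9, 0.1, 179.8]
ft_force: [2.7, -7.2, 1.5]
finger_gap: 8.5
```

```bash
python3 t.py
```

```text
t 19.8333 pos [ 518.42 -138.21   91.68] yaw [-8.9890e+01  9.0000e-02  1.7984e+02] F [ 2.66 -7.19  1.5 ] M [-1.302 -0.526  0.316] gap 8.5 q6 69.8 tau6 0.772
```

Emit:
move_arm(motion="0 0 0 0 0 0;0 0 0 0 0 0;0 0 0 0 0 0;0 0 3 0 0 0;0 0 6 0 0 0;0 0 8 0 0 7;-0.8 3.5 8 0 0 14;-1.6 7 8 0 0 21;-2.84 10.5 8 0 0 28;-2.84 12.58 8 0 0 35", fingers=4)

```text
time: 20.67
tool_pos: [487.0, -8.4, 170.5]
tcp_rot: [-90.2, -0.1, -144.9]
ft_force: [-0.9, -0.1, -0.3]
finger_gap: 39.9
```

Emit:
move_arm(motion="0 0 0 0 0 7;0 0 0 0 0 14;0 0 0 0 0 21;0 0 0 0 0 28;0 0 -0.5 0 0 35;0 0 -2 0 0 42;0 0 -3.5 0 0 49;0 0 -5 0 0 49.5;0 0 -6.5 0 0 49.5;0 0 -7.5 0 0 49.5")

```text
time: 21.5
tool_pos: [487.9, -10.8, 94.1]
tcp_rot: [-90.2, 0.0, -95.8]
ft_force: [-0.7, 0.3, 0.9]
finger_gap: 40.2
```

Emit:
move_arm(motion="0 0 -0.5 0 0 0;0 0 -0.5 0 0 0;0 0 -0.5 0 0 0;0 0 -0.5 0 0 0;0 0 -0.5 0 0 0")

```text
time: 21.92
tool_pos: [490.1, -11.4, 92.2]
tcp_rot: [-89.9, 0.0, -95.9]
ft_force: [0.4, -0.1, -0.4]
finger_gap: 39.9
```

```bash
python3 t.py
```

```text
t 21.9167 pos [490.09 -11.43  92.25] yaw [-89.9    0.   -95.88] F [ 0.35 -0.06 -0.42] M [ 0.002  0.015 -0.01 ] gap 39.9 q6 -1.5 tau6 -0.004
```

Emit:
move_arm(motion="0 0 0 0 0 0;0 0 0 0 0 0;0 0 0 0 0 0;0 0 0 0 0 0;0 0 0 0 0 0;0 0 0 0 0 0", fingers=0)

```text
time: 22.42
tool_pos: [489.2, -11.3, 91.8]
tcp_rot: [-90.0, -0.0, -95.9]
ft_force: [-4.9, 0.2, 6.5]
finger_gap: 8.9
```

```bash
python3 t.py
```

```text
t 22.4167 pos [489.21 -11.32  91.82] yaw [-9.002e+01 -1.000e-02 -9.587e+01] F [-4.94  0.24  6.52] M [0.109 0.713 0.246] gap 8.9 q6 -1.5 tau6 0.231
```

Emit:
move_arm(motion="-0.05 0 0.05 0 0 -6;-0.05 0 0.05 0 0 -12;-0.05 0 0.05 0 0 -18;-0.05 0 0.05 0 0 -24;-0.05 0 0.05 0 0 -29;-0.05 0 0.05 0 0 -29;-0.05 0 0.05 0 0 -29;-0.05 0 0.05 0 0 -29")

```text
time: 23.08
tool_pos: [489.1, -11.4, 91.9]
tcp_rot: [-90.0, 0.0, -124.7]
ft_force: [0.6, 0.1, 1.7]
finger_gap: 9.0
```

```bash
python3 t.py
```

```text
t 23.0833 pos [489.12 -11.38  91.94] yaw [-8.9970e+01  1.0000e-02 -1.2471e+02] F [0.6  0.11 1.73] M [-0.102 -0.157  0.282] gap 9.0 q6 27.4 tau6 0.385
```

Emit:
move_arm(motion="0 0 0 0 0 0;0 0 0 0 0 0;0 0 0 0 0 0;0 0 3 0 0 0;0 0 6 0 0 0;0 0 8 0 0 5;-1.6 -2.6 8 0 0 10.9;-3.2 -5.2 8 0 0 10.9;-4.86 -7 8 0 0 10.9;-4.86 -7.77 8 0 0 10.9", fingers=4)

```text
time: 23.92
tool_pos: [438.2, -90.7, 171.6]
tcp_rot: [-90.1, -0.1, -114.0]
ft_force: [-0.1, 0.6, -0.4]
finger_gap: 39.8
```

Emit:
move_arm(motion="0 0 0 0 0 0;0 0 -1.5 0 0 0;0 0 -3 0 0 0;0 0 -4.5 0 0 0;0 0 -6 0 0 0;0 0 -7 0 0 0;0 0 -7.6 0 0 0;0 0 -8 0 0 0;0 0 -8 0 0 0;0 0 -8 0 0 0")

```text
time: 24.75
tool_pos: [440.7, -89.0, 92.1]
tcp_rot: [-90.0, 0.0, -114.0]
ft_force: [0.2, 0.4, -0.1]
finger_gap: 39.9
```

```bash
python3 look.py g3; python3 t.py
```

```text
t 24.8 pos [440.87 -89.12  92.46] yaw [-8.9940e+01  1.0000e-02 -1.1398e+02] F [-0.66 -0.05 -0.68] M [-0.004 -0.056  0.047] gap 39.6 q6 6.0 tau6 0.004
t 24.8 pos [440.87 -89.12  92.46] yaw [-8.9940e+01  1.0000e-02 -1.1398e+02] F [-0.66 -0.05 -0.68] M [-0.004 -0.056  0.047] gap 39.6 q6 6.0 tau6 0.004
```

View pics/g3.png

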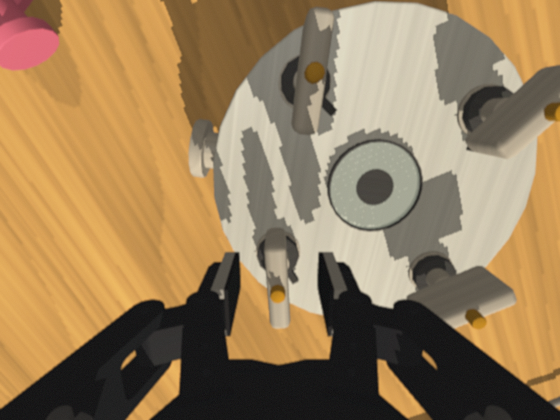

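Bolt 3's bar is centred (pin at 278,296) with its tab at (293,275), about 30° from the bar. Bolt 2's tab at (330,106) is clearly farther from its wing. Closing.

Emit:
move_arm(motion="0 0 0 0 0 0;0 0 0 0 0 0;0 0 0 0 0 0;0 0 0 0 0 0;0 0 0 0 0 0;0 0 0 0 0 0", fingers=0)

```text
time: 25.3
tool_pos: [440.3, -89.0, 92.5]
tcp_rot: [-90.0, 0.0, -114.0]
ft_force: [-3.3, 2.4, 6.3]
finger_gap: 8.7
```

```bash
python3 t.py
```

```text
t 25.3 pos [440.29 -89.    92.45] yaw [-9.0000e+01  1.0000e-02 -1.1397e+02] F [-3.29  2.4   6.32] M [0.311 0.62  0.204] gap 8.7 q6 6.0 tau6 0.233
```

Emit:
move_arm(motion="-0.04 0.03 0.05 0 0 -6;-0.04 0.03 0.05 0 0 -12;-0.04 0.03 0.05 0 0 -18;-0.04 0.03 0.05 0 0 -24;-0.04 0.03 0.05 0 0 -29.5;-0.04 0.03 0.05 0 0 -29.5;-0.04 0.03 0.05 0 0 -29.5;-0.04 0.03 0.05 0 0 -29.5")

```text
time: 25.97
tool_pos: [440.3, -89.1, 92.6]
tcp_rot: [-89.9, 0.0, -143.3]
ft_force: [0.7, -1.1, -0.1]
finger_gap: 8.6
```

```bash
python3 t.py
```

```text
t 25.9667 pos [440.27 -89.06  92.63] yaw [-8.994e+01  3.000e-02 -1.433e+02] F [ 0.68 -1.05 -0.11] M [-0.337 -0.169  0.321] gap 8.6 q6 35.3 tau6 0.394
```

Emit:
move_arm(motion="0 0 0 0 0 0;0 0 0 0 0 0;0 0 0 0 0 0;0 0 3 0 0 0;0 0 6 0 0 0;0 0 8 0 0 -5;3.5 0.8 8 0 0 -10;7 1.6 8 0 0 -15.8;10.5 2.4 8 0 0 -15.8;12.67 2.88 8 0 0 -15.8", fingers=4)

```text
time: 26.8
tool_pos: [569.1, -59.0, 172.4]
tcp_rot: [-90.0, 0.1, -159.3]
ft_force: [0.1, -0.5, 0.7]
finger_gap: 39.9
```

Emit:
move_arm(motion="0 0 0 0 0 0;0 0 -1.5 0 0 0;0 0 -3 0 0 0;0 0 -4.5 0 0 0;0 0 -6 0 0 0;0 0 -7 0 0 0;0 0 -7.6 0 0 0;0 0 -8 0 0 0;0 0 -8 0 0 0;0 0 -8 0 0 0")

```text
time: 27.63
tool_pos: [566.8, -60.1, 92.8]
tcp_rot: [-90.0, 0.0, -159.3]
ft_force: [0.3, -0.7, 0.4]
finger_gap: 40.1
```

```bash
python3 t.py
```

```text
t 27.6333 pos [566.8  -60.05  92.79] yaw [-8.9980e+01  3.0000e-02 -1.5929e+02] F [ 0.32 -0.7   0.36] M [0.017 0.028 0.022] gap 40.1 q6 58.1 tau6 -0.004
```

Emit:
move_arm(motion="0 0 0 0 0 0;0 0 0 0 0 0;0 0 0 0 0 0;0 0 0 0 0 0;0 0 0 0 0 0;0 0 0 0 0 0", fingers=0)

```text
time: 28.13
tool_pos: [567.3, -60.3, 93.2]
tcp_rot: [-89.9, 0.1, -159.3]
ft_force: [-0.4, -1.5, 4.8]
finger_gap: 8.7
```

```bash
python3 t.py
```

```text
t 28.1333 pos [567.29 -60.29  93.2 ] yaw [-8.9930e+01  8.0000e-02 -1.5928e+02] F [-0.38 -1.47  4.79] M [-0.242  0.096  0.195] gap 8.7 q6 58.1 tau6 0.194
```

Emit:
move_arm(motion="0 0 0.05 0 0 -6;0 0 0.05 0 0 -12;0 0 0.05 0 0 -18;0 0 0.05 0 0 -24;0 0 0.05 0 0 -28.5;0 0 0.05 0 0 -28.5;0 0 0.05 0 0 -28.5;0 0 0.05 0 0 -28.5")

```text
time: 28.8
tool_pos: [567.2, -60.4, 93.3]
tcp_rot: [-90.0, 0.1, 172.4]
ft_force: [2.1, -5.1, 2.5]
finger_gap: 8.6
```

```bash
python3 t.py
```

```text
t 28.8 pos [567.2  -60.44  93.28] yaw [-8.9960e+01  9.0000e-02  1.7237e+02] F [ 2.06 -5.13  2.5 ] M [-0.751 -0.407  0.303] gap 8.6 q6 86.4 tau6 0.392
```

Release, rise, and take a last look.

Emit:
move_arm(motion="0 0 0 0 0 0;0 0 0 0 0 0;0 0 0 0 0 0;0 0 3 0 0 0;0 0 6 0 0 0;0 0 9 0 0 7;-3 -0.7 12 0 0 14;-6.2 -1.4 14 0 0 21;-6.2 -1.4 14 0 0 28;-6.2 -1.4 14 0 0 28", fingers=4)

```text
time: 29.63
tool_pos: [504.5, -74.1, 234.8]
tcp_rot: [-89.9, 0.2, -159.5]
ft_force: [0.0, 0.5, -0.3]
finger_gap: 39.7
```

Emit:
move_arm(motion="0 0 0 0 0 0;0 0 0 0 0 0;0 0 0 0 0 0;0 0 0 0 0 0;0 0 0 0 0 0;0 0 0 0 0 0")

```text
time: 30.13
tool_pos: [504.5, -73.8, 232.0]
tcp_rot: [-90.0, -0.1, -159.8]
ft_force: [0.5, -0.3, 0.1]
finger_gap: 39.7
```

```bash
python3 look2.py end
```

```text
t 30.1833 pos [504.55 -73.85 232.21] yaw [-9.0030e+01 -4.0000e-02 -1.5981e+02] F [ 0.09 -0.12 -0.36] M [-0.037 -0.037  0.042] gap 39.7 q6 55.7 tau6 0.021
179 97
```

View pics/end.png

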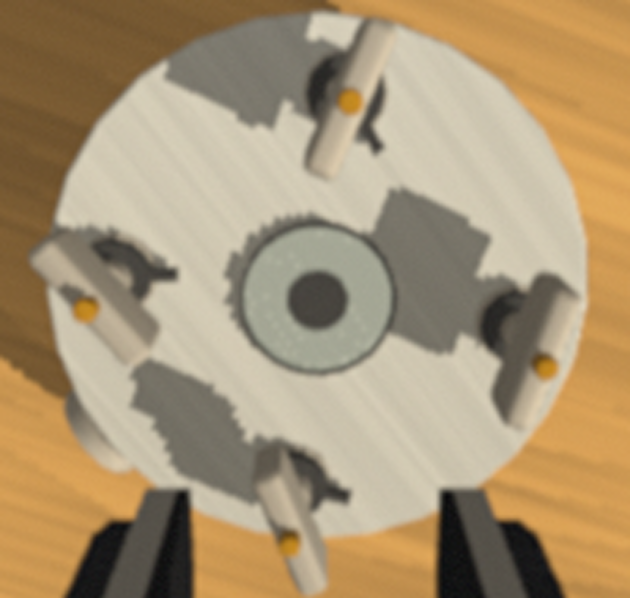

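```bash
python3 - <<'E'
from h import *
import pickle
s=pickle.load(open("end.pkl","rb"))
f=lambda u,v:(179+(u+.5)/3.15-.5,97+(v+.5)/3.15-.5)
P=np.array([atz(s,*f(*p),120)[:2] for p in[(350,101),(86,311),(289,544),(546,367)]])
c=P.mean(0);d=P-c;A=np.degrees(np.arctan2(d[:,1],d[:,0]));print("c",c,"win",atz(s,*f(319,299),76)[:2],np.hypot(*d.T),A)
for n,i,tab,yaw in((1,0,(379,147),-187.6),(2,1,(175,273),-124.7),(3,2,(346,495),-143.3)):
  t=atz(s,*f(*tab),79)[:2]-(c+65*np.array([np.cos(np.radians(A[i])),np.sin(np.radians(A[i]))]))
  a=np.degrees(np.arctan2(*t[::-1]));print(n,"tab",a,np.hypot(*t),"past",(a-yaw)%180)
E
```

```text
c [505.21243727 -74.00952118] win [505.24335277 -74.57656563] [64.40722382 64.05079369 64.25695208 64.30359262] [  12.74323545  102.89284966 -167.48237033  -77.24207765]
1 tab -127.8099548252413 19.36777557637331 past 59.79004517475869
2 tab -67.206707786557 19.736161239852525 past 57.493292213443
3 tab -80.81763299560355 18.665679102876208 past 62.482367004396465
```

```bash
python3 -c "
from bench import r
print(r.hand_in())"
```

```text
the job is handed in; nothing more can be done
None
```

I tightened all four wing bolts in two crisscross passes and handed the job in at about 30 s of the 72 s allowed; no verdict came back. The first pass went 1, 3, 2, 4 and the second 4, 2, 3, 1.

- **First pass:** I turned each bolt in steps of about 8° until the wrist torque jumped to about 0.27–0.30 N m. I then stopped an estimated 25–33° past the grip point.
- **Second pass:** Each bolt got about another 29°. I expected 55–61° past grip on each, against the 47–70° allowed.

**Last checks:**
- **Bolts 1, 2 and 3:** the collar tabs in the final wrist picture give about 60°, 57° and 62° past grip.
- **Bolt 4:** its tab was hidden under the wing, so I could not check it visually. Its estimate of 55–61° rests on torque and arm angle alone.
- **Chamber:** its centre measured within about 0.6 mm of the start and its bolt angles within about 0.5°. One mid-job picture showed about 1 mm of shift, which is within camera accuracy.
- **Arm and surroundings:** the fingers were open and clear above the lid at hand-in. The arm was not sent near the jar, screwdriver or notebook, and stayed above the window, but I did not re-measure any of them at the end.

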